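# Clamp a tissue block with the cam lever

## Robot

A 6-joint arm with a two-finger parallel gripper is mounted at the origin on a cart in front of the work surface, level with it; the furniture and walls round the work are solid. World frame = base frame: x ahead of the robot, y to its left, z up, the work surface at z = 0. Lengths are in m, angles in rad, forces in N, time in s.
With the tool pointing down it reaches from about 0.3 to 0.875 m from the base axis. Payload 6.4 kg.
Tool frame: the origin (TCP) lies at the very end of the fingers, on their centre line; the grasp point (between the pads) lies 19 mm behind it; z points along the fingers, y is the line along which they close (so a half turn about z gives the same grasp; the last joint's range is limited). The gripper opens to 85 mm and grips with 20 to 120 N. Pads are 22 mm wide; open, the fingers measure 114 mm over their backs; the gripper's body (76 mm by 85 mm) begins 54 mm behind the grasp point. The pads swing forward as they close: fully open they stand 13 mm farther back than shut.
Start: joints at [1.016, 0.181, 1.607, -0, 1.354, -0.206], TCP at [0.197, 0.54, 0.231] pointing down, gripper open.
Joint ranges: [-2.99, 2.99], [-0.89, 2.07], [0.3, 2.58], [-1.14, 4.28], [0, 2.63], [-3.12, 3.12]. Speed limits (rad/s): [2.57, 2.57, 3.01, 3.14, 3.14, 3.14].

## Interface

Orientations are given as a unit quaternion [w, x, y, z].
In Python, from bench import ctrl gives the robot as it stands.
- The arm moves only by the tool jog_arm, never from a script. Its argument "series" is a list that holds one entry, the list of rows, each a list of 7 numbers: the shift along the tool's x, y, z in mm, then the turn, a rotation vector about the tool's x, y, z in rad, then the finger opening in mm, from 0 to 85.4. In form: [[[tx, ty, tz, rx, ry, rz, gripper], ...]]. A call has exactly 10 rows; each row shifts and turns the commanded pose from where the row before left it, along the tool's axes as they then stand; what a row does not reach is not made up. A row lasts 1/10 s, in which the tool goes at most 50 mm and 8.59 degrees, less where a joint would pass 70% of its speed; a pose out of reach is approached as far as the arm can. A call with a gripper value outside its range is refused whole. The fingers move at their own pace and stop on an object; the grip force is fixed at half the most. Time passes only in rows, so rows that do not move let the fingers close, or fill a call up. It gives the time, the measured TCP pose, the force, the opening and the grip force at its end, in the units of the state.
- ctrl.get_obs(): the state, without advancing time (a new reading comes with each control period).
- ctrl.camera(name): name is "scene" or "top" or "wrist"; returns a dict with "frame" (384x512x3 uint8, blue, green, red), "z_map" (384x512 float32, m along the optical axis (not along the pixel's ray), 0 where there is no reading), "fx", "fy", "cx", "cy" (pixels), "k1" (the pictures are not rectified: a ray, as slopes to the right and down, at radius r is drawn at 1 + k1 r^2 times it, then the intrinsics apply), "xyz" and "rotation" of the camera in the world. Camera axes: x right, y down, z forward; pixel columns grow to the right and rows downward; lengths in m; the calibration is good to about 2 mm. A picture is of the moment at which its call begins.
- ctrl.hand_in(): hands the job in; it is judged then, once.
The state is a dict: "time_s": time; "q": joint angles; "dq": joint speeds; "joint_efforts": joint torques, N m; "eef_pos": TCP position; "eef_rot": TCP orientation; "wrist_force": force on the tool from outside, world axes, zero at the start; "torque": the same for the moment, N m; "opening": opening from 0.0 (shut) to 1.0 (fully open); "grasp_force": force on a finger pad.
Only numpy, scipy, OpenCV 4.12 (cv2) and the standard library are available. Lean on these libraries where they do the work, as an engineer would, in place of code of your own. Each camera call takes 0.05 s, during which the arm holds its last target. There are 200 camera calls.

## Task

Get the tissue block ready for trimming: set it flat on the floor of the bench clamp, slide it under the lip of the fixed jaw until you feel it press lightly but firmly home against the jaw, and let go of it. Then swing the cam lever round past its dead centre until it snaps over to its stop and holds the block clamped. Be gentle: do not jam the block or force the clamp and its lever, and leave the other things on the bench alone.

Things in the scene. Friction and masses are not known exactly. Their poses are not given: they have to be found in the camera images.
- cassette: tissue block: flat plastic cassette 28 x 40 mm with wax on it, 10 mm high. Origin at the centre of its underside, z up, x along the 28 mm side, y along the 40 mm side. Plastic rim 28 x 40 x 2 mm; the wax above it (to 9 mm) spans x -12 to 12, y -16 to 18: grasp the wax across x. 20 g, loose; starts flat on the bench right of the clamp. May enter the clamp either end first.
- clamp: bench clamp, fixed: grey base 176 x 74 x 12 mm. Origin at the centre of its underside, z up; jaws in line along x. Pale metal nest floor at z = 22 mm, x = 6 to 80, 50 wide. Fingers must stay at x below 46 mm: grip the block a little behind its middle. Base, jaws and lever are rigid and the arm is stiff: a millimetre too far is over 10 N, so touch softly.
- pocket_home (a point): block's origin when it is fully home: clamp frame (35, 0, 22) mm, on the nest floor, clamp axes; the block's 40 mm side lies along x.
- jaw: moving steel jaw, 32 mm wide, top at z = 32 mm (clamp frame), origin = clamp's origin when open. With the lever open its face is at x = 4 mm, 11 mm behind a block that is home, so a block can be set down up to 10 mm short of home. The lever's cam drives it 15.5 mm along +x; a spring behind it gives when it meets the block, about 20 N when clamped.
- clamp_lever (a joint): angle of the cam lever, rad, about the vertical axis at lever_pivot: 0 = open, held there by a return spring; grows clockwise seen from above; dead centre 1.82, stop 1.96. Short of dead centre it springs back if let go and takes up to about 8 N at the grip; past it, it snaps to the stop by itself, away from the finger.
- lever_pivot (a point): point on the lever's vertical axis at the height of the lever: clamp frame (-46, 0, 31.8) mm; same axes as the clamp.
- lever_grip (a point): centre of the lever's grey grip, 70 mm from lever_pivot, z = 31.8 mm. The grip is a level round handle, 18 mm in diameter, from 42 to 98 mm from the pivot, pointing outward. From the pivot it points 159.5 deg anticlockwise (seen from above) from the clamp's +x axis when open, 55 deg at dead centre, 47 deg at the stop.
- forceps: bystander: steel forceps, 125 mm long, lying on the bench; origin at the centre of its underside
- brush: bystander: thin red brush, 159 mm long, lying on the bench; origin at the centre of its underside
- marker: bystander: marker pen, 132 mm long, lying on the bench; origin at the centre of its underside
- slide_box: bystander: flat blue slide box, 92 x 98 x 35 mm; origin at the centre of its underside
- blade_box: bystander: small blade dispenser, 30 x 72 x 16 mm; origin at the centre of its underside
- lab_timer: bystander: white lab timer, 62 x 68 x 20 mm; origin at the centre of its underside
- fixed_jaw: fixed steel jaw, 46 mm wide, top at z = 36 mm; origin and axes = clamp's. Pocket for a 28 mm end of the block, entered along +x: face at x = 55 mm; cheeks 30 mm apart at x = 51 to 55, flaring wider back to x = 47; a lip juts 2 mm from the face, 3.8 mm above the nest floor, and the 2 mm rim slides under it. The block is home when it is felt firm against the face.
Things that resemble listed ones, but are neither listed nor needed, are in the scene too. Of the things that look like the cassette, the largest one is meant.

How it is judged:
By the outcome, as a careful person would: the job done as asked, in the order asked, and still so for the second after the job is handed in, with the robot touching nothing.
It also fails if it takes over 67 s, if anything falls off the work surface, if the arm or the gripper's body presses on something with over 40 N, if the wrist force passes 120 N, or if a joint passes its speed limit or range.

## Working session

There is one attempt and no reset: what is moved stays moved. The work goes in short steps, Python scripts to look and compute and a tool call to move; the robot and the scene stay as the last step left them, time stands still between calls to the robot, and variables do not carry over. Pictures are saved under pics/ and viewed, at most 10 in all, crops included, and the job is handed in when it is done.

Besides the shell and the picture viewer there is one more tool, called after "Request:" in YAML: its name, and indented under it one key for each argument. jog_arm: Moves the arm, as the interface text tells. Its arguments: {"type":"object","properties":{"series":{"type":"array"}},"required":["series"]}

```bash
mkdir -p pics; cat > h.py <<'E'
import numpy as np, cv2
from bench import ctrl
def shot(n,f=None):
    c=ctrl.camera(n)
    if f: cv2.imwrite('pics/'+f,c['frame'])
    return c
def world(c):
    """world xyz for each pixel"""
    K=np.array([[c['fx'],0,c['cx']],[0,c['fy'],c['cy']],[0,0,1.]])
    H,W=c['z_map'].shape
    u,v=np.meshgrid(np.arange(W),np.arange(H))
    p=cv2.undistortPoints(np.stack([u,v],-1).reshape(-1,1,2).astype(float),K,np.array([c['k1'],0,0,0.])).reshape(H,W,2)
    r=np.dstack([p,np.ones((H,W))])*c['z_map'][...,None]
    R=np.array(c['rotation'])
    if R.shape!=(3,3):
        from scipy.spatial.transform import Rotation as Ro
        R=Ro.from_quat(np.roll(R,-1)).as_matrix()
    return r@R.T+np.array(c['xyz'])
E
python3 - <<'E'
from h import *
print(ctrl.get_obs())
a=shot('top','top0.png'); b=shot('scene','scene0.png')
for c in (a,b): print({k:c[k] for k in c if k not in('frame','z_map')})
np.savez('top0.npz',w=world(a),f=a['frame'])
E
```

```text
{'time_s': 0.0, 'q': array([ 1.01568768e+00,  1.81570896e-01,  1.60800709e+00, -1.75655062e-05,
        1.35378656e+00, -2.06291991e-01]), 'dq': array([-0.00046906, -0.00148813,  0.00099818, -0.00038317,  0.0001329 ,
       -0.00142148]), 'joint_efforts': array([ 3.90979958e-04, -4.44855022e+01, -3.51342702e+01, -2.06760446e-04,
        8.84112931e-03, -4.29095692e-06]), 'eef_pos': array([0.19621445, 0.53989906, 0.2303678 ]), 'eef_rot': array([-3.21230466e-04,  1.73523533e-01,  9.84829325e-01, -8.25702632e-04]), 'wrist_force': array([ 0.23121326, -0.29496478,  0.44224692]), 'torque': array([ 0.0166429 , -0.04875522,  0.02827144]), 'grasp_force': 0.0, 'opening': 0.9970659706537097}
{'fx': 486.7840911356092, 'fy': 486.7840911356092, 'cx': 244.26871963731952, 'cy': 194.44753778028644, 'k1': 0.05409309048010277, 'xyz': array([ 0.39826098, -0.08231262,  1.26835107]), 'rotation': array([-0.04557768,  0.70590956, -0.70552584,  0.04298444])}
{'fx': 409.6428421241485, 'fy': 409.6428421241485, 'cx': 249.76751354982153, 'cy': 196.8845639255238, 'k1': -0.06416854452364136, 'xyz': array([ 0.18627959, -0.62515286,  0.79887113]), 'rotation': array([-0.33800654,  0.90033315, -0.25281544,  0.10600072])}
```

View pics/top0.png

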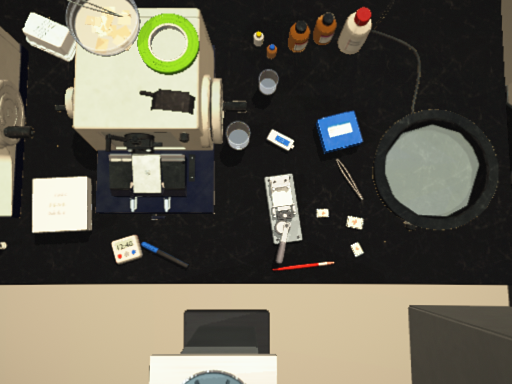

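View pics/scene0.png

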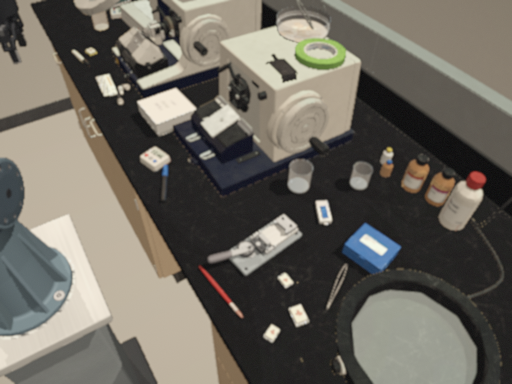

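The top picture shows the clamp at about (283,208), with its lever pointing down to (282,245). Three cassette-like things lie at (322,213), (355,223) and (357,249). The one at (355,223) looks largest. I'll measure these next.

```bash
python3 - <<'E'
from h import *
d=np.load('top0.npz');w=d['w'];f=d['f']
cr=f[165:285,250:380]; cv2.imwrite('pics/crop0.png',cv2.resize(cr,None,fx=5,fy=5,interpolation=cv2.INTER_CUBIC)[:600])
print(w[213,322],w[223,355],w[249,357],w[200,400])
t=np.median(w[180:270,340:380,2][f[180:270,340:380].max(2)<40]);print('table',t)
def rect(m,name):
    n,l,s,_=cv2.connectedComponentsWithStats(m.astype(np.uint8))
    for i in range(1,n):
        if s[i,4]<25: continue
        P=w[l==i]; r=cv2.minAreaRect((P[:,:2]*1000).astype(np.float32))
        print(name,s[i],np.round(r[0],1),np.round(r[1],1),round(r[2],1),'zmed/max',np.round([np.median(P[:,2])*1e3,P[:,2].max()*1e3],1))
win=np.zeros(f.shape[:2],bool);win[195:262,310:372]=1
rect(win&(f.max(2)>90),'cas')
win[:]=0;win[165:250,258:308]=1
rect(win&(w[...,2]>.006+t)&(w[...,2]<.017+t),'base')
rect(win&(w[...,2]>.006+t),'all')
rect(win&(w[...,2]>.028+t),'hi')
E
```

```text
[ 0.50849948 -0.27886723  0.00968282] [ 0.48325141 -0.36471457  0.00232401] [ 0.41627597 -0.36677271  0.00708819] [ 0.53656562 -0.46387801  0.06143813]
table 7.914064132319432e-05
cas [316 208  13  10 106] [ 465.2 -186.4] [ 29.8 245.6] 25.8 zmed/max [   5.6 1268.4]
cas [346 216  18  14 192] [ 454.3 -232.2] [ 40.3 317.4] 13.3 zmed/max [   7.6 1268.4]
cas [350 242  14  15 124] [ 416.  -232.7] [ 35.9 300.9] 0.2 zmed/max [   5.  1268.4]
base [286 174  17  69 458] [ 522.1 -206.7] [ 41.7 177.6] 89.1 zmed/max [12.1 17. ]
base [265 177  17  68 348] [ 516.3 -152.9] [177.   23.1] 7.9 zmed/max [11.7 17. ]
all [ 265  174   38   76 1966] [ 506.2 -142.5] [195.6 151.1] 8.5 zmed/max [  20.4 1268.4]
hi [271 176  19  15 208] [ 583.8 -169.3] [33.5 45.4] 8.8 zmed/max [36.  44.9]
hi [278 205  13   6  49] [ 468.5 -130.9] [ 24.1 169.1] 47.2 zmed/max [  31.6 1268.4]
hi [278 221  12  29 166] [ 450.7 -176.8] [27.2 71.1] 89.0 zmed/max [35.4 41.4]
```

View pics/crop0.png

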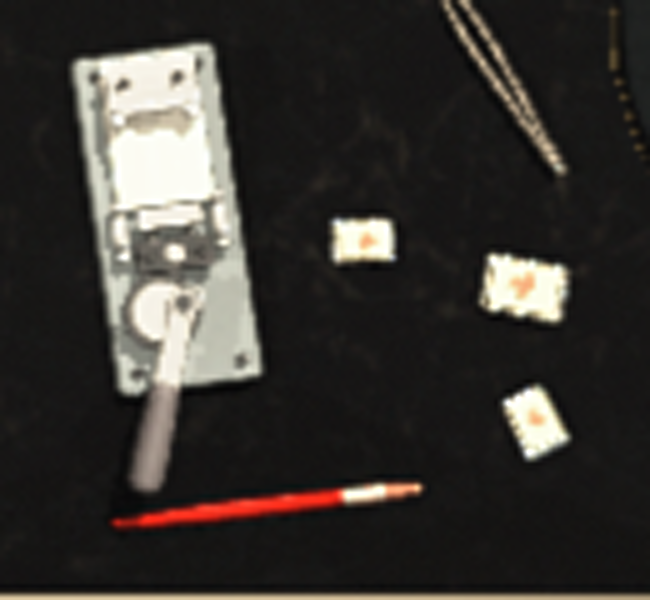

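The crop shows the clamp with its fixed jaw at the top and the lever open at the bottom. The largest cassette is at crop (523,287), which is pixel (355,222), at about (0.48, -0.365). Next I'll write a planner helper and move in for a close wrist view.

```bash
cat >> h.py <<'E'
import json
from scipy.spatial.transform import Rotation as Ro
def pose(o=None):
    o=o or ctrl.get_obs(); return np.array(o['eef_pos']),Ro.from_quat(np.roll(o['eef_rot'],-1))
def phi(R): x=R.as_matrix()[:,0]; return np.degrees(np.arctan2(x[1],x[0]))
def down(ph):
    c,s=np.cos(np.radians(ph)),np.sin(np.radians(ph)); return Ro.from_matrix(np.array([[c,s,0],[s,-c,0],[0,0,-1]]))
def plan(p1,ph,N,g,start=None,M=0,dec=1):
    """N equal rows to world p1, tool x at heading ph (deg), opening g; M idle rows"""
    p,R=start or pose(); rv=(R.inv()*down(ph)).as_rotvec()/N; step=(np.array(p1)-p)/N; rows=[]
    for i in range(N):
        t=R.inv().apply(step)*1e3
        rows.append([round(float(v),dec) for v in t]+[round(float(v),3) for v in rv]+[g]); R=R*Ro.from_rotvec(rv)
    rows+= [[0,0,0,0,0,0,g]]*M
    for i in range(0,len(rows),10): print(json.dumps(rows[i:i+10]).replace(' ','').replace('.0,',','))
    return np.array(p1),down(ph)
E
python3 - <<'E'
from h import *
plan([.45,-.28,.26],90,20,85)
E
```

```text
[[-25.9,-34.2,-1.4,-0,0,0.061,85],[-28,-32.5,-1.4,-0,0,0.061,85],[-29.9,-30.8,-1.4,-0,0,0.061,85],[-31.7,-28.9,-1.4,-0,0,0.061,85],[-33.4,-26.9,-1.4,-0,0,0.061,85],[-35,-24.8,-1.4,-0,0,0.061,85],[-36.5,-22.6,-1.5,-0,0,0.061,85],[-37.8,-20.4,-1.5,-0,0,0.061,85],[-39,-18,-1.5,-0,0,0.061,85],[-40,-15.6,-1.5,-0,0,0.061,85]]
[[-40.9,-13.1,-1.5,-0,0,0.061,85],[-41.6,-10.6,-1.5,-0,0,0.061,85],[-42.2,-8,-1.5,-0,0,0.061,85],[-42.6,-5.5,-1.5,-0,0,0.061,85],[-42.8,-2.8,-1.5,-0,0,0.061,85],[-42.9,-0.2,-1.5,-0,0,0.061,85],[-42.8,2.4,-1.5,-0,0,0.061,85],[-42.6,5,-1.5,-0,0,0.061,85],[-42.2,7.6,-1.5,-0,0,0.061,85],[-41.7,10.2,-1.5,-0,0,0.061,85]]
```

Request:
jog_arm:
  series:
    - [[-26, -34, -1.4, 0, 0, 0.061, 85], [-28, -32.5, -1.4, 0, 0, 0.061, 85], [-30, -31, -1.4, 0, 0, 0.061, 85], [-32, -29, -1.4, 0, 0, 0.061, 85], [-33.5, -27, -1.4, 0, 0, 0.061, 85], [-35, -25, -1.4, 0, 0, 0.061, 85], [-36.5, -22.5, -1.5, 0, 0, 0.061, 85], [-38, -20.5, -1.5, 0, 0, 0.061, 85], [-39, -18, -1.5, 0, 0, 0.061, 85], [-40, -15.5, -1.5, 0, 0, 0.061, 85]]

```text
time_s: 1.1
eef_pos: [0.3239, 0.1282, 0.2457]
eef_rot: [0.0, 0.462, 0.887, 0.0]
wrist_force: [1.2, 0.8, 0.1]
opening: 0.999
grasp_force: 0.0
```

Request:
jog_arm:
  series:
    - [[-41, -13, -1.5, 0, 0, 0.061, 85], [-41.5, -10.5, -1.5, 0, 0, 0.061, 85], [-42, -8, -1.5, 0, 0, 0.061, 85], [-42.5, -5.5, -1.5, 0, 0, 0.061, 85], [-43, -3, -1.5, 0, 0, 0.061, 85], [-43, 0, -1.5, 0, 0, 0.061, 85], [-43, 2.5, -1.5, 0, 0, 0.061, 85], [-42.5, 5, -1.5, 0, 0, 0.061, 85], [-42, 7.5, -1.5, 0, 0, 0.061, 85], [-41.5, 10, -1.5, 0, 0, 0.061, 85]]

```text
time_s: 2.1
eef_pos: [0.4517, -0.2812, 0.2602]
eef_rot: [-0.0, 0.707, 0.707, 0.0]
wrist_force: [1.1, 0.7, 0.4]
opening: 0.992
grasp_force: 0.0
```

```bash
python3 - <<'E'
from h import *
p,R=pose();print(p,phi(R),ctrl.get_obs()['q'])
c=shot('wrist','w1.png'); w=world(c); print(c['xyz'],c['fx'],c['k1'],Ro.from_quat(np.roll(c['rotation'],-1)).as_matrix())
p,R=pose();print(p)
np.savez('w1.npz',w=w,f=c['frame'],z=c['z_map'])
E
```

```text
[ 0.45167301 -0.28121952  0.26022909] 89.94571541605833 [-7.80171383e-01  6.07609060e-02  1.68074710e+00  5.88333596e-05
  1.40086577e+00 -7.79234063e-01]
[ 0.45189061 -0.20687667  0.4024136 ] 307.0088954330842 0.018660969867469568 [[ 9.99999526e-01 -9.59968863e-04 -1.63205472e-04]
 [-9.66183950e-04 -9.57355930e-01 -2.88909484e-01]
 [ 1.21098382e-04  2.88909504e-01 -9.57356404e-01]]
[ 0.45273725 -0.28707267  0.26010771]
```

View pics/w1.png

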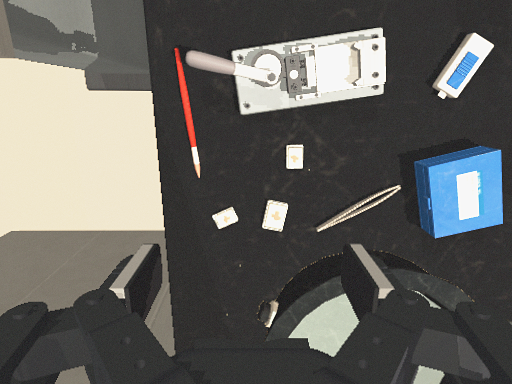

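The wrist view shows the clamp at about (310,70) with the lever open to its left. The big cassette is at (276,215), with smaller ones at (294,157) and (225,217). I'll measure from this view.

```bash
cat > m.py <<'E'
from h import *
c=shot('wrist'); w=world(c); f=c['frame']; ok=c['z_map']>0
np.savez('w2.npz',w=w,f=f,z=c['z_map'])
p,R=pose();print(p,phi(R))
def rect(m,name,mn=60):
    n,l,s,_=cv2.connectedComponentsWithStats((m&ok).astype(np.uint8))
    for i in range(1,n):
        if s[i,4]<mn: continue
        P=w[l==i]; r=cv2.minAreaRect((P[:,:2]*1000).astype(np.float32))
        print(name,s[i],np.round(r[0],1),np.round(r[1],1),round(r[2],1),'z',np.round(np.percentile(P[:,2],[5,50,95])*1e3,1))
win=np.zeros(ok.shape,bool);win[130:240,200:310]=1
rect(win&(f.max(2)>100),'cas'); rect(win&(w[...,2]>.0065),'wax')
win[:]=0;win[10:125,180:400]=1
z=w[...,2]
rect(win&(z>.007)&(z<.016),'base'); rect(win&(z>.007)&(w[...,0]>.43),'baseall'); rect(win&(z>.018)&(z<.025),'nest'); rect(win&(z>.028),'hi')
E
python3 m.py
```

```text
[ 0.45195251 -0.28389625  0.25983926] 89.81519650901386
cas [285 139  18  25 436] [ 509.  -280.9] [22.8 32.7] 1.8 z [-0.7  5.4  7.3]
cas [261 195  27  32 634] [ 484.5 -364.4] [44.7 30.2] 78.8 z [-0.2  7.6  9.4]
cas [211 202  27  23 369] [ 415.3 -367.5] [33.2 24.5] 24.7 z [-0.8  5.5  7.2]
wax [290 142  11  18  60] [ 509.7 -279.2] [12.9 22.7] 3.2 z [6.6 7.  8.1]
wax [264 198  22  26 400] [ 484.8 -361.3] [34. 25.] 81.3 z [7.1 8.3 9.5]
base [ 230   20  152   39 1543] [ 516.2 -152. ] [174.4  22.1] 8.4 z [ 9.8 11.5 13.2]
base [ 233   69  149   40 2551] [ 520.3 -206.9] [ 44.4 178.4] 87.3 z [ 9.8 11.4 13.1]
base [180  75  12  50 150] [ 371.8 -215.8] [ 6.7 58.4] 7.6 z [7.1 7.7 9. ]
baseall [  230    20   155    89 10062] [ 518.8 -177.7] [176.1  74.3] 7.8 z [10.4 21.5 36.1]
nest [ 289   33   95   58 2108] [ 551.5 -171.6] [101.6  58.7] 10.9 z [20.2 21.7 23.7]
nest [249  43  37  38 280] [ 471.8 -173.8] [38.9 39.1] 11.4 z [20.9 24.1 24.9]
nest [294  86  21   8  76] [ 515.4 -204.6] [23.1  5.8] 7.2 z [21.9 24.1 24.9]
hi [ 351   29   34   50 1318] [ 582.3 -169.3] [34.7 46.2] 8.1 z [33.  35.5 37.6]
hi [ 183   44   94   34 1358] [ 430.7 -174.4] [ 17.4 104.5] 77.9 z [32.9 36.5 40.2]
hi [304  49  12  31 287] [ 519.  -178.1] [10.4 31.7] 8.6 z [29.9 31.5 32.9]
```

```bash
python3 - <<'E'
from h import *
plan([.4853,-.3597,.08],80,8,44,M=2)
E
```

```text
[[-9.4,4.2,22.5,-0,0,0.021,44],[-9.4,4.4,22.5,-0,0,0.021,44],[-9.3,4.6,22.5,-0,0,0.021,44],[-9.2,4.8,22.5,-0,0,0.021,44],[-9.1,5,22.5,-0,0,0.021,44],[-9,5.2,22.5,-0,0,0.021,44],[-8.8,5.4,22.5,-0,0,0.021,44],[-8.7,5.6,22.5,-0,0,0.021,44],[0,0,0,0,0,0,44],[0,0,0,0,0,0,44]]
```

Request:
jog_arm:
  series:
    - [[-9.5, 4, 22.5, 0, 0, 0.021, 44], [-9.5, 4.5, 22.5, 0, 0, 0.021, 44], [-9.5, 4.5, 22.5, 0, 0, 0.021, 44], [-9, 5, 22.5, 0, 0, 0.021, 44], [-9, 5, 22.5, 0, 0, 0.021, 44], [-9, 5, 22.5, 0, 0, 0.021, 44], [-9, 5.5, 22.5, 0, 0, 0.021, 44], [-8.5, 5.5, 22.5, 0, 0, 0.021, 44], [0, 0, 0, 0, 0, 0, 44], [0, 0, 0, 0, 0, 0, 44]]

```text
time_s: 3.2
eef_pos: [0.485, -0.3542, 0.0803]
eef_rot: [-0.001, 0.763, 0.646, 0.0]
wrist_force: [0.3, 0.7, 0.0]
opening: 0.513
grasp_force: 0.0
```

```bash
python3 - <<'E'
from h import *
c=shot('wrist','w3.png');p,R=pose();print(p,phi(R),ctrl.get_obs()['opening'])
w=world(c);f=c['frame'];ok=c['z_map']>0;z=w[...,2]
m=ok&(np.hypot(w[...,0]-.4846,w[...,1]+.3636)<.03)
for nm,k in (('cas',m&(f.min(2)>70)&(z<.013)),('wax',m&(z>.006)&(z<.012))):
    n,l,s,_=cv2.connectedComponentsWithStats(k.astype(np.uint8)); i=1+s[1:,4].argmax()
    print(nm,s[i]); r=cv2.minAreaRect((w[l==i][:,:2]*1e3).astype(np.float32)); print(r,np.percentile(z[l==i],[5,50,95]))
E
```

```text
[ 0.48551773 -0.35475578  0.08139418] 80.54516436092807 0.5162058443841806
cas [ 233  185   40   54 2014]
((483.8588562011719, -364.5845947265625), (45.12215805053711, 29.615589141845703), 78.56514739990234) [0.00024956 0.00789348 0.00928864]
wax [ 235  188   35   46 1367]
((484.8118896484375, -360.6278381347656), (35.84825897216797, 25.227190017700195), 82.56222534179688) [0.00711305 0.00836032 0.00940703]
```

View pics/w3.png

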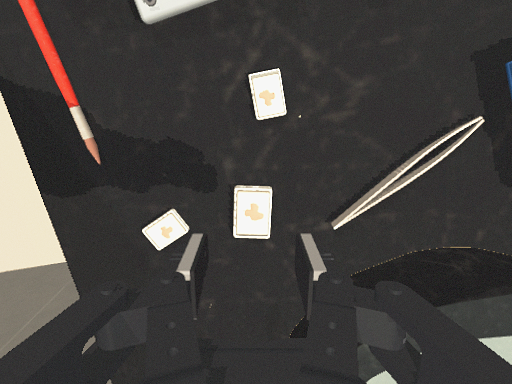

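The picture shows the cassette at (253,213) nearly aligned with the fingers, whose pads are at (195,265) and (312,265). Next I'll descend most of the way, narrow the fingers and check the tip height by depth.

Request:
jog_arm:
  series:
    - [[-0.7, 0, 7, 0, 0, 0.003, 36], [-0.7, 0, 7, 0, 0, 0.003, 36], [-0.7, 0, 7, 0, 0, 0.003, 36], [-0.7, 0, 7, 0, 0, 0.003, 36], [-0.7, 0, 7, 0, 0, 0.003, 36], [-0.7, 0, 7, 0, 0, 0.003, 36], [0, 0, 7, 0, 0, 0, 36], [0, 0, 7, 0, 0, 0, 36], [0, 0, 4, 0, 0, 0, 36], [0, 0, 0, 0, 0, 0, 36]]

```text
time_s: 4.25
eef_pos: [0.4842, -0.3589, 0.0198]
eef_rot: [-0.001, 0.769, 0.639, -0.0]
wrist_force: [0.5, 0.7, 0.2]
opening: 0.424
grasp_force: 0.0
```

```bash
python3 - <<'E'
from h import *
c=shot('wrist','w4.png');p,R=pose();print(p,phi(R),ctrl.get_obs()['opening'])
w=world(c);ok=c['z_map']>0
t=R.inv().apply(w.reshape(-1,3)-p).reshape(w.shape)*1e3
m=ok&(abs(t[...,0])<14)&(abs(t[...,1])>15)&(abs(t[...,1])<34)&(t[...,2]>-40)&(t[...,2]<6)&(w[...,2]>.012)
for s in(-1,1):
    k=m&(np.sign(t[...,1])==s); print(s,k.sum(),np.percentile(t[k],[1,50,99],axis=0).round(1))
k=ok&(w[...,2]>.006)&(w[...,2]<.0105)&(abs(t[...,0])<30)&(abs(t[...,1])<17)
n,l,s,_=cv2.connectedComponentsWithStats(k.astype(np.uint8)); i=1+s[1:,4].argmax()
P=t[l==i][:,:2].astype(np.float32);print('wax in tool',cv2.minAreaRect(P),P.min(0),P.max(0))
E
```

```text
[ 0.48451775 -0.35920935  0.02032653] 79.45867132129709 0.42450133979353216
-1 1776 [[ -9.6 -31.3 -39.6]
 [  8.1 -19.7 -25.9]
 [ 12.6 -17.9  -2.6]]
1 1772 [[ -9.7  17.7 -39.5]
 [  8.   19.4 -25.7]
 [ 12.6  31.1  -2.6]]
wax in tool ((-2.5007944107055664, -0.1648883819580078), (26.340778350830078, 34.67439651489258), 88.43791961669922) [-20.053009 -13.265045] [14.707199 13.053334]
```

Request:
jog_arm:
  series:
    - [[0, 0, 5, 0, 0, 0, 36], [0, 0, 5, 0, 0, 0, 36], [0, 0, 4, 0, 0, 0, 36], [0, 0, 2.5, 0, 0, 0, 36], [0, 0, 0, 0, 0, 0, 36], [0, 0, 0, 0, 0, 0, 22], [0, 0, 0, 0, 0, 0, 20], [0, 0, 0, 0, 0, 0, 20], [0, 0, 0, 0, 0, 0, 20], [0, 0, 0, 0, 0, 0, 20]]

```text
time_s: 5.3
eef_pos: [0.4848, -0.3596, 0.0044]
eef_rot: [0.0, 0.769, 0.639, 0.0]
wrist_force: [-0.0, 0.2, 2.1]
opening: 0.25
grasp_force: 59.0
```

```bash
python3 - <<'E'
from h import *
p,R=pose();print(p)
plan([.539,-.1748,.075],188,15,20,start=(np.array([p[0],p[1],.07]),R))
E
```

```text
[ 0.48484472 -0.35956001  0.00444499]
[[12.8,1.3,-0.3,-0,0,-0.126,20],[12.5,2.9,-0.3,-0,0,-0.126,20],[12,4.4,-0.3,-0,0,-0.126,20],[11.4,5.9,-0.3,-0,0,-0.126,20],[10.5,7.3,-0.3,-0,0,-0.126,20],[9.5,8.6,-0.3,-0,0,-0.126,20],[8.4,9.7,-0.3,-0,0,-0.126,20],[7.1,10.7,-0.3,-0,0,-0.126,20],[5.7,11.5,-0.3,-0,0,-0.126,20],[4.2,12.1,-0.3,-0,0,-0.126,20]]
[[2.6,12.6,-0.3,-0,0,-0.126,20],[1,12.8,-0.3,-0,0,-0.126,20],[-0.6,12.8,-0.3,-0,0,-0.126,20],[-2.2,12.6,-0.3,-0,0,-0.126,20],[-3.8,12.3,-0.3,-0,0,-0.126,20]]
```

Request:
jog_arm:
  series:
    - [[0, 0, -2, 0, 0, 0, 20], [0, 0, -4, 0, 0, 0, 20], [0, 0, -8, 0, 0, 0, 20], [0, 0, -12, 0, 0, 0, 20], [0, 0, -12, 0, 0, 0, 20], [0, 0, -12, 0, 0, 0, 20], [0, 0, -10, 0, 0, 0, 20], [0, 0, -6, 0, 0, 0, 20], [0, 0, 0, 0, 0, 0, 20], [0, 0, 0, 0, 0, 0, 20]]

```text
time_s: 6.3
eef_pos: [0.4845, -0.3593, 0.0701]
eef_rot: [-0.0, 0.769, 0.639, -0.0]
wrist_force: [-0.0, 0.2, 0.1]
opening: 0.249
grasp_force: 58.8
```

Request:
jog_arm:
  series:
    - [[13, 1.5, -0.3, 0, 0, -0.126, 20], [12.5, 3, -0.3, 0, 0, -0.126, 20], [12, 4.5, -0.3, 0, 0, -0.126, 20], [11.5, 6, -0.3, 0, 0, -0.126, 20], [10.5, 7.5, -0.3, 0, 0, -0.126, 20], [9.5, 8.5, -0.3, 0, 0, -0.126, 20], [8.5, 9.5, -0.3, 0, 0, -0.126, 20], [7, 10.5, -0.3, 0, 0, -0.126, 20], [5.5, 11.5, -0.3, 0, 0, -0.126, 20], [4, 12, -0.3, 0, 0, -0.126, 20]]

```text
time_s: 7.3
eef_pos: [0.521, -0.2357, 0.0723]
eef_rot: [-0.001, 0.242, 0.97, 0.0]
wrist_force: [-0.0, 0.5, 0.0]
opening: 0.253
grasp_force: 58.8
```

Request:
jog_arm:
  series:
    - [[2.5, 12.5, -0.3, 0, 0, -0.126, 20], [1, 13, -0.3, 0, 0, -0.126, 20], [-0.5, 13, -0.3, 0, 0, -0.126, 20], [-2, 12.5, -0.3, 0, 0, -0.126, 20], [-4, 12.5, -0.3, 0, 0, -0.126, 20], [0, 0, 0, 0, 0, 0, 20], [0, 0, 0, 0, 0, 0, 20], [0, 0, 0, 0, 0, 0, 20], [0, 0, 0, 0, 0, 0, 20], [0, 0, 0, 0, 0, 0, 20]]

```text
time_s: 8.3
eef_pos: [0.5397, -0.1752, 0.0746]
eef_rot: [-0.0, -0.067, 0.998, -0.0]
wrist_force: [0.4, 0.4, -0.9]
opening: 0.25
grasp_force: 58.8
```

```bash
cat > n.py <<'E'
from h import *
import sys
c=shot('wrist',sys.argv[1]);p,R=pose();print('pose',p.round(4),phi(R),'q6',ctrl.get_obs()['q'][5])
w=world(c);ok=c['z_map']>0; O=np.array([.5188,-.1777,0]);Y=Ro.from_euler('z',8,degrees=True)
t=R.inv().apply(w.reshape(-1,3)-p).reshape(w.shape)*1e3
k_=Y.inv().apply(w.reshape(-1,3)-O).reshape(w.shape)*1e3
np.savez('n.npz',f=c['frame'],t=t,k=k_,ok=ok)
print('tcp in clamp',(Y.inv().apply(p-O)*1e3).round(1))
def rc(nm,m,a):
    n,l,s,_=cv2.connectedComponentsWithStats((m&ok).astype(np.uint8)); i=1+s[1:,4].argmax()
    P=a[l==i]; r=cv2.minAreaRect(P[:,:2].astype(np.float32)); print(nm,s[i],np.round(r[0],1),np.round(r[1],1),round(r[2],2),'z',np.percentile(P[:,2],[5,50,95]).round(1))
x,y,z=[k_[...,i] for i in range(3)]
rc('fixed jaw top',(abs(z-36)<3)&(x>40)&(x<95)&(abs(y)<35),k_)
rc('nest',(abs(z-22)<2.5)&(x>0)&(x<60)&(abs(y)<35),k_)
rc('base+all',(z>8)&(z<45)&(x>-30)&(x<95)&(abs(y)<50),k_)
f=c['frame'];T=t
rc('block',(T[...,2]>-8)&(T[...,2]<6)&(abs(T[...,1])<18)&(abs(T[...,0])<32),T)
E
python3 n.py w5.png
```

```text
pose [ 0.5397 -0.1752  0.0747] -172.32755067710997 q6 -2.2276142993572865
tcp in clamp [21.  -0.4 74.7]
fixed jaw top [228 291  48   9 422] [76.4  0. ] [32.4  9.3] 89.76 z [34.8 35.8 37.2]
nest [ 207  181   86   51 2082] [17.9 -1. ] [35.6 56. ] 0.15 z [20.5 21.5 23. ]
base+all [ 196  133  110  111 9551] [10.  -0.1] [74.  80.1] 89.99 z [10.6 21.4 31.3]
block [ 216  216   72   75 3594] [-4.6  0.6] [41.9 34.6] 0.16 z [-5.2 -3.9  1.7]
```

View pics/w5.png

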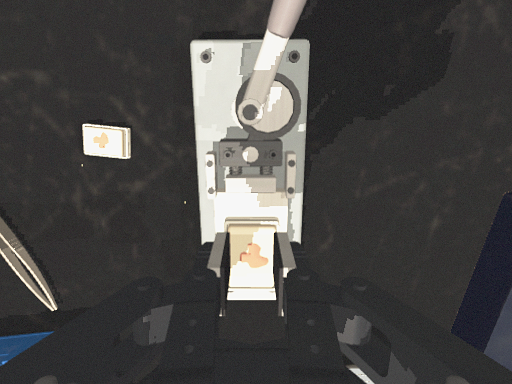

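The picture shows the block gripped square at (253,260). The moving jaw (252,170) and the open lever are behind it, and the clamp is aligned with the tool. I'll correct the offset by 2 mm and lower.

Request:
jog_arm:
  series:
    - [[-1, 0.2, 4, 0, 0, -0.003, 20], [-1, 0.2, 7, 0, 0, -0.003, 20], [0, 0, 8, 0, 0, 0, 20], [0, 0, 8, 0, 0, 0, 20], [0, 0, 7, 0, 0, 0, 20], [0, 0, 5, 0, 0, 0, 20], [0, 0, 3, 0, 0, 0, 20], [0, 0, 2, 0, 0, 0, 20], [0, 0, 0, 0, 0, 0, 20], [0, 0, 0, 0, 0, 0, 20]]

```text
time_s: 9.35
eef_pos: [0.542, -0.1742, 0.031]
eef_rot: [0.0, -0.071, 0.998, -0.0]
wrist_force: [0.2, -0.1, -0.9]
opening: 0.251
grasp_force: 58.8
```

```bash
cat > s.py <<'E'
from h import *
O=np.array([.5188,-.1777,0]);Y=Ro.from_euler('z',8,degrees=True)
P=[];F=[]
for _ in range(1):
    o=ctrl.get_obs();p,R=pose(o);P.append(p);F.append(o['wrist_force'])
print('clamp',(Y.inv().apply(p-O)*1e3).round(2),'phi',phi(R).round(2),'F clamp',Y.inv().apply(o['wrist_force']).round(2),o['opening'].__round__(3))
E
python3 s.py
```

```text
clamp [23.43  0.26 30.96] phi -171.91 F clamp [ 0.18 -0.16 -0.91] 0.251
```

Request:
jog_arm:
  series:
    - [[0, 0, 1, 0, 0, 0, 20], [0, 0, 1, 0, 0, 0, 20], [0, 0, 0.8, 0, 0, 0, 20], [0, 0, 0.4, 0, 0, 0, 20], [0, 0, 0.2, 0, 0, 0, 20], [0, 0, 0.2, 0, 0, 0, 20], [0, 0, 0, 0, 0, 0, 20], [0, 0, 0, 0, 0, 0, 20], [0, 0, 0, 0, 0, 0, 20], [0, 0, 0, 0, 0, 0, 20]]

```text
time_s: 10.35
eef_pos: [0.5418, -0.1741, 0.0271]
eef_rot: [0.0, -0.071, 0.998, -0.0]
wrist_force: [-0.8, -0.0, -0.2]
opening: 0.252
grasp_force: 58.8
```

Request:
jog_arm:
  series:
    - [[0, 0, 0.2, 0, 0, 0, 20], [0, 0, 0.2, 0, 0, 0, 20], [0, 0, 0.1, 0, 0, 0, 20], [0, 0, 0, 0, 0, 0, 20], [0, 0, 0, 0, 0, 0, 20], [0, 0, 0, 0, 0, 0, 20], [0, 0, 0, 0, 0, 0, 20], [0, 0, 0, 0, 0, 0, 20], [0, 0, 0, 0, 0, 0, 20], [0, 0, 0, 0, 0, 0, 20]]

```text
time_s: 11.35
eef_pos: [0.5418, -0.1741, 0.0266]
eef_rot: [-0.0, -0.071, 0.998, -0.0]
wrist_force: [-0.1, 0.5, 0.4]
opening: 0.25
grasp_force: 58.8
```

Request:
jog_arm:
  series:
    - [[0, 0, 0.2, 0, 0, 0, 20], [0, 0, 0.1, 0, 0, 0, 20], [0, 0, 0.1, 0, 0, 0, 20], [0, 0, 0, 0, 0, 0, 20], [0, 0, 0, 0, 0, 0, 20], [0, 0, 0, 0, 0, 0, 20], [0, 0, 0, 0, 0, 0, 20], [0, 0, 0, 0, 0, 0, 20], [0, 0, 0, 0, 0, 0, 20], [0, 0, 0, 0, 0, 0, 20]]

```text
time_s: 12.35
eef_pos: [0.5418, -0.1741, 0.0264]
eef_rot: [0.0, -0.071, 0.998, -0.0]
wrist_force: [-1.5, 1.7, 5.7]
opening: 0.251
grasp_force: 59.4
```

Request:
jog_arm:
  series:
    - [[0, 0, -0.2, 0, 0, 0, 20], [-0.6, 0, 0, 0, 0, 0, 20], [-0.6, 0, 0, 0, 0, 0, 20], [-0.6, 0, 0, 0, 0, 0, 20], [-0.6, 0, 0, 0, 0, 0, 20], [-0.6, 0, 0, 0, 0, 0, 20], [-0.6, 0, 0, 0, 0, 0, 20], [-0.6, 0, 0, 0, 0, 0, 20], [0, 0, 0, 0, 0, 0, 20], [0, 0, 0, 0, 0, 0, 20]]

```text
time_s: 13.35
eef_pos: [0.5456, -0.1737, 0.0264]
eef_rot: [-0.0, -0.071, 0.998, -0.0]
wrist_force: [-3.0, -0.8, 5.6]
opening: 0.253
grasp_force: 59.4
```

```bash
python3 s.py
```

```text
clamp [27.08  0.21 26.44] phi -171.91 F clamp [-3.08 -0.4   5.59] 0.253
```

Request:
jog_arm:
  series:
    - [[0, 0, -0.2, 0, 0, 0, 20], [-0.4, 0, 0, 0, 0, 0, 20], [-0.4, 0, 0, 0, 0, 0, 20], [-0.4, 0, 0, 0, 0, 0, 20], [-0.4, 0, 0, 0, 0, 0, 20], [-0.3, 0, 0, 0, 0, 0, 20], [-0.3, 0, 0, 0, 0, 0, 20], [0, 0, 0, 0, 0, 0, 20], [0, 0, 0, 0, 0, 0, 20], [0, 0, 0, 0, 0, 0, 20]]

```text
time_s: 14.35
eef_pos: [0.5482, -0.1732, 0.0266]
eef_rot: [0.0, -0.071, 0.998, -0.0]
wrist_force: [-0.9, -1.0, -0.8]
opening: 0.252
grasp_force: 58.8
```

```bash
python3 s.py
```

```text
clamp [29.69  0.33 26.56] phi -171.91 F clamp [-1.06 -0.87 -0.79] 0.252
```

Request:
jog_arm:
  series:
    - [[-0.2, 0, 0.1, 0, 0, 0, 20], [-0.2, 0, 0, 0, 0, 0, 20], [-0.2, 0, 0, 0, 0, 0, 20], [-0.2, 0, 0, 0, 0, 0, 20], [-0.2, 0, 0, 0, 0, 0, 20], [0, 0, 0, 0, 0, 0, 20], [0, 0, 0, 0, 0, 0, 20], [0, 0, 0, 0, 0, 0, 20], [0, 0, 0, 0, 0, 0, 20], [0, 0, 0, 0, 0, 0, 20]]

```text
time_s: 15.35
eef_pos: [0.5491, -0.1731, 0.0265]
eef_rot: [0.0, -0.071, 0.998, -0.0]
wrist_force: [-1.1, -2.5, -0.2]
opening: 0.245
grasp_force: 58.8
```

```bash
python3 s.py
```

```text
clamp [30.68  0.37 26.52] phi -171.91 F clamp [-1.43 -2.37 -0.22] 0.245
```

Request:
jog_arm:
  series:
    - [[0, -0.2, 0, 0, 0, 0, 20], [-0.2, 0, 0, 0, 0, 0, 20], [-0.2, 0, 0, 0, 0, 0, 20], [-0.2, 0, 0, 0, 0, 0, 20], [-0.1, 0, 0, 0, 0, 0, 20], [-0.1, 0, 0, 0, 0, 0, 20], [0, 0, 0, 0, 0, 0, 20], [0, 0, 0, 0, 0, 0, 20], [0, 0, 0, 0, 0, 0, 20], [0, 0, 0, 0, 0, 0, 20]]

```text
time_s: 16.35
eef_pos: [0.5494, -0.1731, 0.0264]
eef_rot: [-0.001, -0.071, 0.998, 0.0]
wrist_force: [-4.7, -2.9, 3.2]
opening: 0.251
grasp_force: 59.1
```

```bash
python3 s.py
```

```text
clamp [30.92  0.29 26.45] phi -171.9 F clamp [-5.08 -2.26  3.22] 0.251
```

Request:
jog_arm:
  series:
    - [[0, -0.2, -0.1, 0, 0, 0, 20], [0, -0.1, 0, 0, 0, 0, 20], [-0.1, 0, 0, 0, 0, 0, 20], [-0.1, 0, 0, 0, 0, 0, 20], [-0.1, 0, 0, 0, 0, 0, 20], [0, 0, 0, 0, 0, 0, 20], [0, 0, 0, 0, 0, 0, 20], [0, 0, 0, 0, 0, 0, 20], [0, 0, 0, 0, 0, 0, 20], [0, 0, 0, 0, 0, 0, 20]]

```text
time_s: 17.35
eef_pos: [0.5494, -0.1731, 0.0264]
eef_rot: [-0.001, -0.071, 0.998, 0.0]
wrist_force: [-5.6, -1.7, 3.5]
opening: 0.249
grasp_force: 59.3
```

```bash
python3 s.py
```

```text
clamp [30.94  0.3  26.42] phi -171.9 F clamp [-5.83 -0.92  3.53] 0.249
```

Request:
jog_arm:
  series:
    - [[-0.2, 0, 0, 0, 0, 0, 20], [-0.2, 0, 0, 0, 0, 0, 20], [-0.1, 0, 0, 0, 0, 0, 20], [0, 0, 0, 0, 0, 0, 20], [0, 0, 0, 0, 0, 0, 20], [0, 0, 0, 0, 0, 0, 20], [0, 0, 0, 0, 0, 0, 20], [0, 0, 0, 0, 0, 0, 20], [0, 0, 0, 0, 0, 0, 20], [0, 0, 0, 0, 0, 0, 20]]

```text
time_s: 18.35
eef_pos: [0.5494, -0.1731, 0.0265]
eef_rot: [-0.001, -0.071, 0.997, 0.0]
wrist_force: [-8.7, -1.9, 5.2]
opening: 0.253
grasp_force: 59.5
```

```bash
python3 s.py
```

```text
clamp [30.97  0.29 26.46] phi -171.89 F clamp [-8.91 -0.68  5.23] 0.253
```

```bash
python3 n.py w6.png | head -2; python3 - <<'E'
import numpy as np
d=np.load('n.npz');k=d['k'];ok=d['ok'];f=d['f']
m=ok&(abs(k[...,1])<6)&(k[...,0]>-8)&(k[...,0]<62)&(k[...,2]>10)
x=k[m][:,0];z=k[m][:,2];g=f[m].mean(1)
for a in np.arange(-4,60,1.0):
    s=(x>=a)&(x<a+1)
    if s.any(): print(a,s.sum(),np.median(z[s]).round(1),int(np.median(g[s])),end=' | ')
E
```

```text
pose [ 0.5494 -0.1731  0.0264] -171.89454857677137 q6 -2.2223037074298637
tcp in clamp [31.   0.3 26.4]
-4.0 102 31.0 158 | -3.0 53 31.7 158 | -2.0 53 31.5 158 | -1.0 53 31.5 157 | 0.0 51 31.6 159 | 1.0 50 31.6 162 | 2.0 53 31.4 163 | 3.0 59 31.5 162 | 4.0 23 30.6 136 | 5.0 9 29.7 135 | 7.0 1 22.9 167 | 8.0 40 21.7 167 | 9.0 46 21.5 184 | 10.0 43 21.6 184 | 11.0 43 21.5 184 | 12.0 48 21.5 184 | 13.0 42 21.6 184 | 14.0 72 21.9 178 | 15.0 110 25.2 155 | 16.0 34 27.1 196 | 17.0 107 28.3 143 | 18.0 62 30.1 188 | 19.0 399 108.2 36 | 20.0 1290 108.3 36 | 21.0 438 101.9 37 | 22.0 74 30.9 169 | 23.0 45 30.7 171 | 24.0 44 30.5 171 | 25.0 39 30.4 172 | 26.0 46 30.6 171 | 27.0 44 30.6 171 | 28.0 48 30.7 177 | 29.0 41 30.6 177 | 30.0 43 30.6 179 | 31.0 52 30.7 175 | 32.0 41 30.9 177 | 33.0 45 31.0 181 | 34.0 42 31.0 182 | 35.0 40 30.9 183 | 36.0 39 30.7 184 | 37.0 37 30.5 185 | 38.0 44 30.5 217 | 39.0 38 30.5 234 | 40.0 41 30.5 237 | 41.0 42 30.5 237 | 42.0 41 30.6 237 | 43.0 44 30.6 237 | 44.0 35 30.6 241 | 45.0 42 30.6 241 | 46.0 43 30.4 241 | 47.0 38 30.5 241 | 48.0 42 30.5 241 | 49.0 39 30.7 243 | 50.0 36 30.4 152 | 51.0 2 29.7 151 | 53.0 59 32.6 107 | 54.0 225 31.1 107 | 55.0 56 35.5 233 | 56.0 40 35.7 234 | 57.0 46 35.7 239 | 58.0 34 35.7 234 | 59.0 43 35.7 234 |
```

View pics/w6.png

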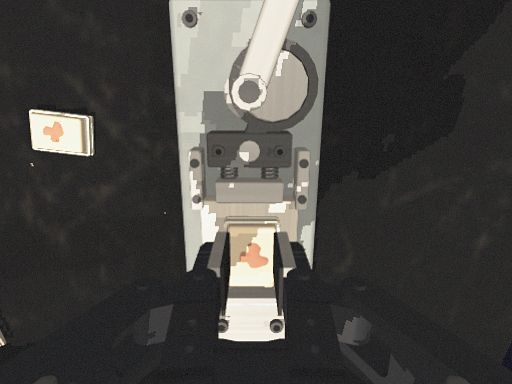

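The picture and depth profile agree. The block's rear edge is at clamp x ≈ 15 and its front is under the jaw, so it is home at about 9 N. I'll ease off, release and rise.

Request:
jog_arm:
  series:
    - [[0.2, 0, -0.1, 0, 0, 0, 20], [0.1, 0, 0, 0, 0, 0, 20], [0, 0, 0, 0, 0, 0, 24], [0, 0, 0, 0, 0, 0, 28], [0, 0, 0, 0, 0, 0, 32], [0, 0, 0, 0, 0, 0, 36], [0, 0, 0, 0, 0, 0, 36], [0, 0, 0, 0, 0, 0, 36], [0, 0, -2, 0, 0, 0, 36], [0, 0, -5, 0, 0, 0, 36]]

```text
time_s: 19.4
eef_pos: [0.5501, -0.1731, 0.0335]
eef_rot: [-0.0, -0.071, 0.998, 0.0]
wrist_force: [0.3, -0.2, 0.1]
opening: 0.423
grasp_force: 0.0
```

```bash
python3 s.py; cat > lev.py <<'E'
from h import *
O=np.array([.5188,-.1777,0]);Y=Ro.from_euler('z',8,degrees=True)
def post(th,off,r=75,z=.022):
    a=np.radians(th); v=np.array([-46+r*np.cos(a)-off*np.cos(a-np.pi/2), r*np.sin(a)-off*np.sin(a-np.pi/2),0])/1e3
    q=O+Y.apply(v); q[2]=z; return q, th+8
E
python3 - <<'E'
from lev import *
p,R=pose()
up=(np.array([p[0],p[1],.12]),R)
q,ph=post(159.5,36,z=.12); print(q,ph)
plan(q,ph,10,0,start=up)
E
```

```text
clamp [31.63  0.18 33.5 ] phi -171.91 F clamp [ 0.26 -0.2   0.12] 0.423
[ 0.39223364 -0.20301565  0.12      ] 167.5
[[16.1,-0.7,0,0,-0,0.036,0],[16,-1.3,0,0,-0,0.036,0],[16,-1.9,0,0,-0,0.036,0],[15.9,-2.5,0,0,-0,0.036,0],[15.8,-3,0,0,-0,0.036,0],[15.7,-3.6,0,0,-0,0.036,0],[15.5,-4.2,0,0,-0,0.036,0],[15.4,-4.7,0,0,-0,0.036,0],[15.2,-5.3,0,0,-0,0.036,0],[15,-5.8,0,0,-0,0.036,0]]
```

Request:
jog_arm:
  series:
    - [[0, 0, -5, 0, 0, 0, 36], [0, 0, -8, 0, 0, 0, 36], [0, 0, -10, 0, 0, 0, 36], [0, 0, -14, 0, 0, 0, 36], [0, 0, -14, 0, 0, 0, 36], [0, 0, -14, 0, 0, 0, 20], [0, 0, -12, 0, 0, 0, 0], [0, 0, -8, 0, 0, 0, 0], [0, 0, 0, 0, 0, 0, 0], [0, 0, 0, 0, 0, 0, 0]]

```text
time_s: 20.4
eef_pos: [0.5503, -0.1733, 0.1186]
eef_rot: [-0.0, -0.071, 0.998, 0.0]
wrist_force: [0.1, -0.2, 0.3]
opening: 0.0
grasp_force: 0.0
```

Request:
jog_arm:
  series:
    - [[16, -0.7, 0, 0, 0, 0.036, 0], [16, -1.3, 0, 0, 0, 0.036, 0], [16, -2, 0, 0, 0, 0.036, 0], [16, -2.5, 0, 0, 0, 0.036, 0], [16, -3, 0, 0, 0, 0.036, 0], [15.5, -3.5, 0, 0, 0, 0.036, 0], [15.5, -4, 0, 0, 0, 0.036, 0], [15.5, -4.5, 0, 0, 0, 0.036, 0], [15, -5.5, 0, 0, 0, 0.036, 0], [15, -6, 0, 0, 0, 0.036, 0]]

```text
time_s: 21.4
eef_pos: [0.3913, -0.2029, 0.1178]
eef_rot: [-0.001, 0.11, 0.994, 0.001]
wrist_force: [-0.2, -0.6, 0.4]
opening: 0.003
grasp_force: 0.0
```

```bash
python3 - <<'E'
from lev import *
a=shot('scene');w=world(a)
c=shot('wrist','w7.png'); p,R=pose();print(p,phi(R),ctrl.get_obs()['opening'])
w=world(c);ok=c['z_map']>0;k=Y.inv().apply((w-O).reshape(-1,3)).reshape(w.shape)*1e3
# lever
m=ok&(k[...,2]>33)&(k[...,2]<44)&(k[...,0]<-86)&(abs(k[...,1])<80)&(c['frame'].max(2)>90)
P=k[m];r=cv2.minAreaRect(P[:,:2].astype(np.float32));print('grip',m.sum(),r,np.degrees(np.arctan2(r[0][1],r[0][0]+46)),P[:,2].max())
t=R.inv().apply((w-p).reshape(-1,3)).reshape(w.shape)*1e3
f=ok&(abs(t[...,0])<15)&(abs(t[...,1])<25)&(t[...,2]>-20)&(t[...,2]<2);print('post',np.percentile(t[f],[1,99],axis=0).round(1))
b=ok&(abs(k[...,1])<5)&(k[...,0]>10)&(k[...,0]<60)&(k[...,2]>24)&(k[...,2]<40)
x,z=k[b][:,0],k[b][:,2]; print('block z>28 x range',x[(z>28)&(z<33)].min() if b.any() else None)
q,ph=post(159.5,34);plan(q,ph,9,0,M=1)
E
```

```text
[ 0.39065447 -0.20277197  0.11770052] 167.36138779877655 -0.003865326087268113
grip 1307 ((-110.62899780273438, 24.57555389404297), (16.241744995117188, 55.791038513183594), 71.45948028564453) 159.18040109863665 41.461272972332175
post [[  7.7 -12.5 -19.9]
 [ 12.9  13.9  -3.8]]
block z>28 x range None
[[-0.2,0.2,10.6,0,-0,-0,0],[-0.2,0.2,10.6,0,-0,-0,0],[-0.2,0.2,10.6,0,-0,-0,0],[-0.2,0.2,10.6,0,-0,-0,0],[-0.2,0.2,10.6,0,-0,-0,0],[-0.2,0.2,10.6,0,-0,-0,0],[-0.2,0.2,10.6,0,-0,-0,0],[-0.2,0.2,10.6,0,-0,-0,0],[-0.2,0.2,10.6,0,-0,-0,0],[0,0,0,0,0,0,0]]
```

View pics/w7.png

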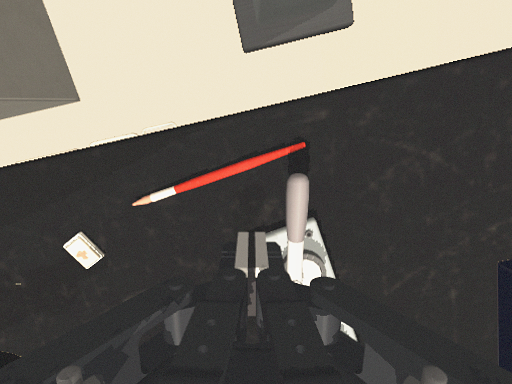

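The picture shows the shut fingers at (252,250), left of the lever grip at (297,205). The brush tip is beyond the grip end at (303,146), and the path down is clear. I'll descend.

Request:
jog_arm:
  series:
    - [[-0.2, 0.2, 6, 0, 0, 0, 0], [-0.2, 0.2, 12, 0, 0, 0, 0], [-0.2, 0.2, 14, 0, 0, 0, 0], [-0.2, 0.2, 14, 0, 0, 0, 0], [-0.2, 0.2, 14, 0, 0, 0, 0], [-0.2, 0.2, 14, 0, 0, 0, 0], [-0.2, 0.2, 11, 0, 0, 0, 0], [-0.2, 0.2, 7, 0, 0, 0, 0], [0, 0, 3, 0, 0, 0, 0], [0, 0, 0, 0, 0, 0, 0]]

```text
time_s: 22.5
eef_pos: [0.3943, -0.2018, 0.0233]
eef_rot: [-0.0, 0.109, 0.994, 0.0]
wrist_force: [-0.2, 0.2, 0.6]
opening: -0.0
grasp_force: 0.0
```

```bash
python3 - <<'E'
from lev import *
p,R=pose();print(p,phi(R))
q,ph=post(159.5,24); s=plan(q,ph,6,0,M=4)
# chain: rotate lever from 159.5, 5 deg per row with contact offset 23
st=s; out=[]
for i in range(1,21):
    q,ph=post(159.5-5*i,23); d=st[1].inv().apply(q-st[0])*1e3; out.append(d.round(1)); st=(q,down(ph))
print(out[0],out[1],out[10],out[-1])
E
```

```text
[ 0.39428195 -0.2018466   0.0232965 ] 167.4778121935458
[[0.3,1.7,0.2,0,-0,-0,0],[0.3,1.7,0.2,0,-0,-0,0],[0.3,1.7,0.2,0,-0,-0,0],[0.3,1.7,0.2,0,-0,-0,0],[0.3,1.7,0.2,0,-0,-0,0],[0.3,1.7,0.2,0,-0,-0,0],[0,0,0,0,0,0,0],[0,0,0,0,0,0,0],[0,0,0,0,0,0,0],[0,0,0,0,0,0,0]]
[1.7 7.6 0. ] [1.7 6.6 0. ] [1.7 6.6 0. ] [1.7 6.6 0. ]
```

Request:
jog_arm:
  series:
    - [[0.3, 2, 0.2, 0, 0, 0, 0], [0.3, 2, 0.2, 0, 0, 0, 0], [0.3, 2, 0.2, 0, 0, 0, 0], [0.3, 2, 0.2, 0, 0, 0, 0], [0.3, 1.5, 0, 0, 0, 0, 0], [0.3, 1, 0, 0, 0, 0, 0], [0, 0.5, 0, 0, 0, 0, 0], [0, 0, 0, 0, 0, 0, 0], [0, 0, 0, 0, 0, 0, 0], [0, 0, 0, 0, 0, 0, 0]]

```text
time_s: 23.5
eef_pos: [0.395, -0.191, 0.0229]
eef_rot: [0.0, 0.109, 0.994, 0.0]
wrist_force: [-0.0, 0.8, -0.2]
opening: -0.004
grasp_force: 0.0
```

Request:
jog_arm:
  series:
    - [[0.8, 3.3, 0, 0, 0, 0.0436, 0], [0.8, 3.3, 0, 0, 0, 0.0436, 0], [0.8, 3.3, 0, 0, 0, 0.0436, 0], [0.8, 3.3, 0, 0, 0, 0.0436, 0], [0.8, 3.3, 0, 0, 0, 0.0436, 0], [0.8, 3.3, 0, 0, 0, 0.0436, 0], [0.8, 3.3, 0, 0, 0, 0.0436, 0], [0.8, 3.3, 0, 0, 0, 0.0436, 0], [0, 0, 0, 0, 0, 0, 0], [0, 0, 0, 0, 0, 0, 0]]

```text
time_s: 24.5
eef_pos: [0.398, -0.1641, 0.0228]
eef_rot: [-0.001, 0.279, 0.96, -0.0]
wrist_force: [-4.0, -0.9, 2.2]
opening: 0.002
grasp_force: 1.8
```

```bash
cat >> lev.py <<'E'
def stat():
    o=ctrl.get_obs();p,R=pose(o);k=Y.inv().apply(p-O)*1e3; ph=phi(R)-8
    F=R.inv().apply(o['wrist_force']); v=k[:2]-[-46,0]; a=np.radians(ph)
    r=v@[np.cos(a),np.sin(a)]; off=-v@[np.cos(a-np.pi/2),np.sin(a-np.pi/2)]
    # lever angle if in contact with back of finger at 13.7 + 9
    print('t',o['time_s'],'tool th',ph.round(1),'r',r.round(1),'off',off.round(1),'lever th~',(ph+np.degrees(np.arctan2(off-22.7,r))).round(1),'z',k[2].round(1),'F tool',F.round(1),'q6',o['q'][5].round(2))
E
python3 -c "
from lev import *
stat()"
```

```text
t 24.5 tool th 139.6 r 74.2 off 23.5 lever th~ 140.2 z 22.8 F tool [ 2.9 -2.9 -2.2] q6 -1.67
```

Request:
jog_arm:
  series:
    - [[1.4, 5.3, 0, 0, 0, 0.07, 0], [1.4, 5.3, 0, 0, 0, 0.07, 0], [1.4, 5.3, 0, 0, 0, 0.07, 0], [1.4, 5.3, 0, 0, 0, 0.07, 0], [1.4, 5.3, 0, 0, 0, 0.07, 0], [1.4, 5.3, 0, 0, 0, 0.07, 0], [1.4, 5.3, 0, 0, 0, 0.07, 0], [1.4, 5.3, 0, 0, 0, 0.07, 0], [1.4, 5.3, 0, 0, 0, 0.07, 0], [0, 0, 0, 0, 0, 0, 0]]

```text
time_s: 25.5
eef_pos: [0.4249, -0.1232, 0.0226]
eef_rot: [-0.001, 0.564, 0.826, -0.0]
wrist_force: [-4.6, -0.3, 3.4]
opening: -0.001
grasp_force: 2.9
```

```bash
python3 -c "
from lev import *
stat()"
```

```text
t 25.5 tool th 103.4 r 74.3 off 22.9 lever th~ 103.5 z 22.6 F tool [ 1.4 -4.4 -3.4] q6 -0.92
```

Request:
jog_arm:
  series:
    - [[1.4, 5.3, 0, 0, 0, 0.07, 0], [1.4, 5.3, 0, 0, 0, 0.07, 0], [1.4, 5.3, 0, 0, 0, 0.07, 0], [1.4, 5.3, 0, 0, 0, 0.07, 0], [1.4, 5.3, 0, 0, 0, 0.07, 0], [1.4, 5.3, 0, 0, 0, 0.07, 0], [1.4, 5.3, 0, 0, 0, 0.07, 0], [1.4, 5.3, 0, 0, 0, 0.07, 0], [0, 0, 0, 0, 0, 0, 0], [0, 0, 0, 0, 0, 0, 0]]

```text
time_s: 26.5
eef_pos: [0.4651, -0.1068, 0.0226]
eef_rot: [-0.001, 0.769, 0.639, -0.0]
wrist_force: [-3.0, 2.8, 2.6]
opening: -0.007
grasp_force: 2.0
```

```bash
python3 -c "
from lev import *
stat()"
```

```text
t 26.5 tool th 71.5 r 74.5 off 22.2 lever th~ 71.1 z 22.6 F tool [ 2.2 -3.5 -2.6] q6 -0.29
```

Request:
jog_arm:
  series:
    - [[0.9, 3.3, 0, 0, 0, 0.0436, 0], [0.9, 3.3, 0, 0, 0, 0.0436, 0], [0.9, 3.3, 0, 0, 0, 0.0436, 0], [0.9, 3.3, 0, 0, 0, 0.0436, 0], [0.9, 3.3, 0, 0, 0, 0.0436, 0], [0.9, 3.3, 0, 0, 0, 0.0436, 0], [0, 0, 0, 0, 0, 0, 0], [0, 0, 0, 0, 0, 0, 0], [0, 0, 0, 0, 0, 0, 0], [0, 0, 0, 0, 0, 0, 0]]

```text
time_s: 27.5
eef_pos: [0.4862, -0.1082, 0.023]
eef_rot: [0.0, 0.846, 0.533, 0.0]
wrist_force: [-0.2, -0.2, -0.0]
opening: 0.002
grasp_force: 0.0
```

```bash
python3 -c "
from lev import *
stat()"
```

```text
t 27.5 tool th 56.4 r 74.0 off 21.2 lever th~ 55.2 z 23.0 F tool [-0.3 -0.   0. ] q6 -0.01
```

The force dropped to zero at dead centre, so the lever should have snapped over. I'll back off, rise and verify.

Request:
jog_arm:
  series:
    - [[0, -4, 0, 0, 0, 0, 0], [0, -8, 0, 0, 0, 0, 0], [0, -8, 0, 0, 0, 0, 0], [0, 0, -10, 0, 0, 0, 0], [0, 0, -20, 0, 0, 0, 0], [0, 0, -30, 0, 0, 0, 0], [0, 0, -30, 0, 0, 0, 0], [0, 0, -30, 0, 0, 0, 0], [0, 0, -30, 0, 0, 0, 0], [0, 0, -10, 0, 0, 0, 0]]

```text
time_s: 28.5
eef_pos: [0.4698, -0.1001, 0.187]
eef_rot: [0.003, 0.847, 0.532, 0.002]
wrist_force: [0.5, -0.8, 0.2]
opening: 0.001
grasp_force: 0.0
```

Request:
jog_arm:
  series:
    - [[0, -20, 0, 0, 0, 0, 0], [0, -30, 0, 0, 0, 0, 0], [0, -30, 0, 0, 0, 0, 0], [0, -30, 0, 0, 0, 0, 0], [0, -20, 0, 0, 0, 0, 0], [0, 0, 0, 0, 0, 0, 0], [0, 0, 0, 0, 0, 0, 0], [0, 0, 0, 0, 0, 0, 0], [0, 0, 0, 0, 0, 0, 0], [0, 0, 0, 0, 0, 0, 0]]

```text
time_s: 29.5
eef_pos: [0.3513, -0.0433, 0.1828]
eef_rot: [-0.0, 0.847, 0.532, -0.0]
wrist_force: [-0.9, -0.0, 0.4]
opening: 0.003
grasp_force: 0.0
```

```bash
python3 - <<'E'
from lev import *
c=shot('top');w=world(c);ok=c['z_map']>0;k=Y.inv().apply((w-O).reshape(-1,3)).reshape(w.shape)*1e3
m=ok&(k[...,2]>33)&(k[...,2]<46)&(k[...,1]>31)&(k[...,1]<85)&(abs(k[...,0])<70)
r=cv2.minAreaRect(k[m][:,:2].astype(np.float32));print('grip',m.sum(),r,'th',np.degrees(np.arctan2(r[0][1],r[0][0]+46)))
s=shot('scene')
a=cv2.resize(c['frame'][160:265,240:380],None,fx=4,fy=4,interpolation=cv2.INTER_CUBIC)
cv2.imwrite('pics/fin.png',a); stat()
b=ok&(abs(k[...,1])<7)&(k[...,2]>10)&(k[...,2]<45)
x,z=k[b][:,0],k[b][:,2]
for a in range(0,60,2):
    q=(x>=a)&(x<a+2)
    if q.any(): print(a,np.median(z[q]).round(1),end=' | ')
E
```

```text
grip 128 ((-6.648200988769531, 53.95101547241211), (59.62236785888672, 16.86884117126465), 57.49929428100586) th 53.89303837550055
t 29.6 tool th 56.3 r 74.0 off 171.2 lever th~ 119.8 z 182.8 F tool [ 0.3  0.2 -0.3] q6 -0.01
0 29.2 | 2 24.0 | 4 26.7 | 6 21.8 | 8 30.9 | 10 32.3 | 12 32.9 | 14 30.1 | 16 30.2 | 18 29.2 | 20 31.7 | 22 30.8 | 24 32.3 | 26 30.4 | 28 29.2 | 30 32.7 | 32 30.6 | 34 31.6 | 36 30.2 | 38 32.5 | 40 31.9 | 42 28.8 | 44 29.6 | 46 30.8 | 48 30.6 | 50 33.4 | 52 28.2 | 54 35.0 | 56 36.5 | 58 34.9 |
```

View pics/fin.png

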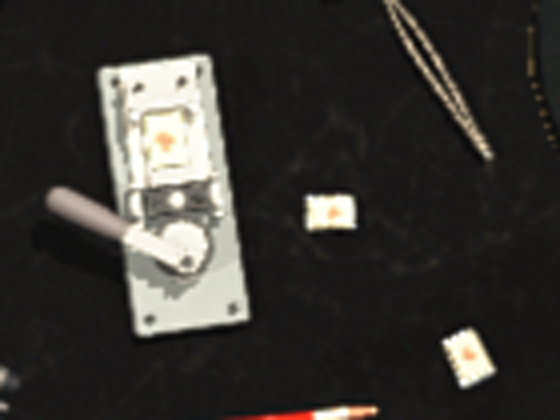

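The picture shows the lever from (188,260) to (55,197), which is about 56° in the clamp frame. That is dead centre, not the 47° stop. I'll go back and nudge it over.

```bash
python3 - <<'E'
from lev import *
q,ph=post(56,36,z=.18); s=plan(q,ph,6,0)
q,ph=post(56,36,z=.023); s=plan(q,ph,10,0,start=s)
q,ph=post(56,25,z=.023); s=plan(q,ph,6,0,start=s)
E
```

```text
[[0.2,22.6,0.5,-0,0,0.001,0],[0.2,22.6,0.5,-0,0,0.001,0],[0.2,22.6,0.5,-0,0,0.001,0],[0.3,22.6,0.5,-0,0,0.001,0],[0.3,22.6,0.5,-0,0,0.001,0],[0.3,22.6,0.5,-0,0,0.001,0]]
[[0,0,15.7,0,0,0,0],[0,0,15.7,0,0,0,0],[0,0,15.7,0,0,0,0],[0,0,15.7,0,0,0,0],[0,0,15.7,0,0,0,0],[0,0,15.7,0,0,0,0],[0,0,15.7,0,0,0,0],[0,0,15.7,0,0,0,0],[0,0,15.7,0,0,0,0],[0,0,15.7,0,0,0,0]]
[[-0,1.8,0,0,0,0,0],[-0,1.8,0,0,0,0,0],[-0,1.8,0,0,0,0,0],[-0,1.8,0,0,0,0,0],[-0,1.8,0,0,0,0,0],[-0,1.8,0,0,0,0,0]]
```

Request:
jog_arm:
  series:
    - [[0.2, 15, 5, 0, 0, 0.001, 0], [0.3, 25, 10, 0, 0, 0.001, 0], [0.3, 27, 15, 0, 0, 0.001, 0], [0.3, 27, 15, 0, 0, 0.001, 0], [0.3, 25, 10, 0, 0, 0.001, 0], [0.3, 16, 5, 0, 0, 0.001, 0], [0, 0, 0, 0, 0, 0, 0], [0, 0, 0, 0, 0, 0, 0], [0, 0, 0, 0, 0, 0, 0], [0, 0, 0, 0, 0, 0, 0]]

```text
time_s: 30.6
eef_pos: [0.4728, -0.1, 0.1233]
eef_rot: [0.0, 0.848, 0.53, 0.0]
wrist_force: [-0.4, -0.2, -0.8]
opening: 0.0
grasp_force: 0.0
```

```bash
cat > lv.py <<'E'
from lev import *
stat()
c=shot('wrist','w8.png');w=world(c);ok=c['z_map']>0;k=Y.inv().apply((w-O).reshape(-1,3)).reshape(w.shape)*1e3
rr=np.hypot(k[...,0]+46,k[...,1]);f=c['frame'].max(2)
m=ok&(k[...,2]>33)&(k[...,2]<44)&(rr>46)&(rr<95)&(k[...,1]>10)&(k[...,0]<40)
P=k[m]; 
for a in range(46,95,8):
    s=(rr[m]>=a)&(rr[m]<a+8)
    if s.sum()>5: print(a,s.sum(),np.degrees(np.arctan2(P[s][:,1],P[s][:,0]+46)).mean().round(1),P[s][:,2].max().round(1))
b=ok&(abs(k[...,1])<8)&(k[...,2]>10)&(k[...,2]<45)
x,z=k[b][:,0],k[b][:,2]
for a in range(0,60,2):
    q=(x>=a)&(x<a+2)
    if q.sum()>5: print(a,np.median(z[q]).round(1),end=' | ')
E
python3 lv.py
```

```text
t 30.6 tool th 56.0 r 75.4 off 37.3 lever th~ 67.0 z 123.3 F tool [-0.4 -0.3  0.8] q6 -0.0
46 146 55.2 40.3
54 173 55.5 40.3
62 185 55.5 41.6
70 204 55.5 41.1
78 206 55.6 41.7
86 217 55.5 40.9
94 25 55.3 39.8
0 27.1 | 2 26.8 | 4 23.2 | 6 32.1 | 8 31.7 | 10 31.5 | 12 31.8 | 14 31.2 | 16 27.3 | 18 30.4 | 20 30.5 | 22 30.6 | 24 30.7 | 26 30.6 | 28 30.7 | 30 30.8 | 32 31.3 | 34 31.2 | 36 30.9 | 38 30.5 | 40 30.5 | 42 30.7 | 44 30.6 | 46 30.7 | 48 30.6 | 50 30.1 | 52 27.5 | 54 35.3 | 56 35.7 | 58 35.6 |
```

View pics/w8.png

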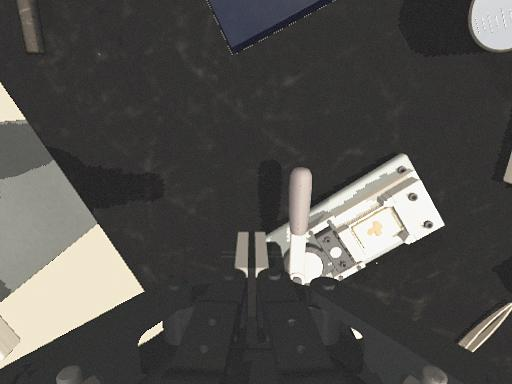

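The picture shows the lever grip at (300,200), measured at 55.5°, so it is balanced on dead centre by friction. The block is seated and the jaw is up against it. I'll descend and finish the push.

Request:
jog_arm:
  series:
    - [[0, 0, 8, 0, 0, 0, 0], [0, 0, 14, 0, 0, 0, 0], [0, 0, 16, 0, 0, 0, 0], [0, 0, 16, 0, 0, 0, 0], [0, 0, 16, 0, 0, 0, 0], [0, 0, 14, 0, 0, 0, 0], [0, 0, 10, 0, 0, 0, 0], [0, 0, 6, 0, 0, 0, 0], [0, 0, 0, 0, 0, 0, 0], [0, 0, 0, 0, 0, 0, 0]]

```text
time_s: 31.65
eef_pos: [0.4735, -0.1004, 0.0232]
eef_rot: [0.0, 0.848, 0.53, 0.0]
wrist_force: [-0.2, -0.8, -0.5]
opening: 0.0
grasp_force: 0.0
```

Request:
jog_arm:
  series:
    - [[0, 2.5, 0, 0, 0, 0, 0], [0, 3, 0, 0, 0, 0, 0], [0, 3, 0, 0, 0, 0, 0], [0, 2.5, 0, 0, 0, 0, 0], [0, 1.5, 0, 0, 0, 0, 0], [0, 1, 0, 0, 0, 0, 0], [0, 0, 0, 0, 0, 0, 0], [0, 0, 0, 0, 0, 0, 0], [0, 0, 0, 0, 0, 0, 0], [0, 0, 0, 0, 0, 0, 0]]

```text
time_s: 32.65
eef_pos: [0.4852, -0.1062, 0.0229]
eef_rot: [-0.0, 0.848, 0.53, -0.0]
wrist_force: [-1.3, -0.6, -0.6]
opening: -0.002
grasp_force: 0.0
```

```bash
python3 -c "
from lev import *
stat()"
```

```text
t 32.65 tool th 56.0 r 75.3 off 23.4 lever th~ 56.5 z 22.9 F tool [-1.1 -0.9  0.6] q6 -0.0
```

Request:
jog_arm:
  series:
    - [[0.2, 1, 0, 0, 0, 0.01, 0], [0.2, 1, 0, 0, 0, 0.01, 0], [0.2, 1, 0, 0, 0, 0.01, 0], [0.2, 1, 0, 0, 0, 0.01, 0], [0, 0, 0, 0, 0, 0, 0], [0, 0, 0, 0, 0, 0, 0], [0, 0, 0, 0, 0, 0, 0], [0, 0, 0, 0, 0, 0, 0], [0, 0, 0, 0, 0, 0, 0], [0, 0, 0, 0, 0, 0, 0]]

```text
time_s: 33.65
eef_pos: [0.4892, -0.1073, 0.0229]
eef_rot: [0.0, 0.859, 0.513, 0.0]
wrist_force: [-0.6, -0.2, 0.7]
opening: 0.001
grasp_force: 0.0
```

```bash
python3 lv.py
```

```text
t 33.65 tool th 53.7 r 75.1 off 22.4 lever th~ 53.4 z 22.9 F tool [-0.4 -0.5 -0.7] q6 0.04
62 160 52.2 40.8
70 462 53.6 41.3
78 729 55.9 44.0
86 1096 61.4 44.0
94 79 54.0 39.9
22 30.3 | 24 30.4 | 26 30.5 | 28 30.6 | 30 30.7 | 32 30.8 | 34 30.9 | 36 30.7 | 38 30.4 | 40 30.5 | 42 30.3 | 44 30.5 | 46 30.4 | 48 30.6 | 50 30.2 | 52 24.1 | 54 34.6 | 56 35.5 | 58 35.7 |
```

Request:
jog_arm:
  series:
    - [[0, -3, 0, 0, 0, 0, 0], [0, -5, 0, 0, 0, 0, 0], [0, -6, 0, 0, 0, 0, 0], [0, -6, 0, 0, 0, 0, 0], [0, 0, 0, 0, 0, 0, 0], [0, 0, 0, 0, 0, 0, 0], [0, 0, 0, 0, 0, 0, 0], [0, 0, 0, 0, 0, 0, 0], [0, 0, 0, 0, 0, 0, 0], [0, 0, 0, 0, 0, 0, 0]]

```text
time_s: 34.7
eef_pos: [0.4717, -0.0979, 0.0229]
eef_rot: [0.0, 0.859, 0.513, -0.0]
wrist_force: [-0.2, -0.6, -0.3]
opening: 0.001
grasp_force: 0.0
```

```bash
sed -i 's/m=ok&/TT=pose()[1].inv().apply((w-pose()[0]).reshape(-1,3)).reshape(w.shape)*1e3\nm=ok\&~((abs(TT[...,1])<17)\&(abs(TT[...,0])<40))\&/' lv.py; python3 lv.py
```

```text
t 34.7 tool th 53.7 r 75.1 off 42.3 lever th~ 68.3 z 22.9 F tool [-0.6  0.1  0.3] q6 0.04
62 185 52.8 41.2
70 526 54.7 41.6
78 574 54.8 41.6
86 612 54.5 41.4
94 80 54.2 39.8
4 11.2 | 10 31.2 | 12 31.6 | 14 31.3 | 16 27.4 | 18 30.3 | 20 30.6 | 22 30.4 | 24 30.5 | 26 30.7 | 28 30.8 | 30 30.7 | 32 31.0 | 34 31.0 | 36 31.0 | 38 30.6 | 40 30.5 | 42 30.5 | 44 30.5 | 46 30.6 | 48 30.4 | 50 30.2 | 52 31.1 | 54 32.9 | 56 35.6 | 58 35.4 |
```

Request:
jog_arm:
  series:
    - [[0, 4, 0, 0, 0, 0, 0], [0, 6, 0, 0, 0, 0, 0], [0, 5, 0, 0, 0, 0, 0], [0, 3, 0, 0, 0, 0, 0], [0, 1.5, 0, 0, 0, 0, 0], [0.2, 1, 0, 0, 0, 0.013, 0], [0.2, 1, 0, 0, 0, 0.013, 0], [0, 0, 0, 0, 0, 0, 0], [0, 0, 0, 0, 0, 0, 0], [0, 0, 0, 0, 0, 0, 0]]

```text
time_s: 35.75
eef_pos: [0.4906, -0.1076, 0.0229]
eef_rot: [-0.0, 0.865, 0.501, -0.0]
wrist_force: [-0.2, 0.4, -0.2]
opening: 0.003
grasp_force: 0.0
```

```bash
python3 lv.py
```

```text
t 35.75 tool th 52.2 r 75.0 off 22.9 lever th~ 52.4 z 22.9 F tool [ 0.2 -0.4  0.2] q6 0.07
62 168 50.6 40.3
70 504 47.2 41.1
78 575 47.2 42.1
86 603 47.1 41.2
94 76 46.9 40.2
20 30.2 | 22 30.5 | 24 30.6 | 26 30.6 | 28 30.7 | 30 30.6 | 32 30.9 | 34 30.9 | 36 30.9 | 38 30.5 | 40 30.5 | 42 30.4 | 44 30.4 | 46 30.4 | 48 30.5 | 50 30.3 | 52 23.9 | 54 34.6 | 56 35.6 | 58 35.5 |
```

The lever has snapped over: it measures 47.1°, which is the stop. I'll retreat and check.

Request:
jog_arm:
  series:
    - [[0, -4, 0, 0, 0, 0, 0], [0, -8, 0, 0, 0, 0, 0], [0, -8, 0, 0, 0, 0, 0], [0, 0, -10, 0, 0, 0, 0], [0, 0, -20, 0, 0, 0, 0], [0, 0, -25, 0, 0, 0, 0], [0, 0, -25, 0, 0, 0, 0], [0, 0, -20, 0, 0, 0, 0], [0, 0, -10, 0, 0, 0, 0], [0, 0, 0, 0, 0, 0, 0]]

```text
time_s: 36.8
eef_pos: [0.4745, -0.0983, 0.1347]
eef_rot: [0.002, 0.865, 0.501, 0.001]
wrist_force: [0.0, 0.2, 0.1]
opening: -0.006
grasp_force: 0.0
```

```bash
python3 lv.py
```

```text
t 36.8 tool th 52.2 r 75.1 off 41.6 lever th~ 66.3 z 134.7 F tool [ 0.2 -0.1 -0.1] q6 0.07
46 137 46.7 40.0
54 154 46.8 40.2
62 170 46.8 40.6
70 185 46.9 40.9
78 193 47.0 41.4
86 197 46.9 41.3
94 25 46.7 39.5
0 26.9 | 2 26.6 | 4 20.0 | 6 31.6 | 8 31.7 | 10 31.7 | 12 31.5 | 14 31.4 | 16 27.6 | 18 30.2 | 20 30.4 | 22 30.5 | 24 30.5 | 26 30.7 | 28 30.6 | 30 30.7 | 32 31.0 | 34 31.0 | 36 30.9 | 38 30.6 | 40 30.2 | 42 30.5 | 44 30.4 | 46 30.4 | 48 30.4 | 50 30.1 | 52 23.7 | 54 34.2 | 56 35.4 | 58 35.4 |
```

The lever is at its 47° stop, the block is home with the jaw against it, and the arm is clear. I'll hand in.

```bash
python3 -c "
from bench import ctrl
print(ctrl.hand_in())"
```

```text
the job is handed in; nothing more can be done
None
```

The tissue block is flat on the nest floor, pressed home against the fixed jaw at about 9 N and released; the cam lever stopped at dead centre on the first push, a second nudge snapped it to its stop (measured 47°), and the job was handed in at about 37 s with the arm clear.

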